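Refit the grinder's pulse spindle and knob and keep it pressed

ROBOT

A 6-joint arm with a two-finger parallel gripper is mounted at the origin on the work surface. World frame = base frame: x ahead of the robot, y to its left, z up, the work surface at z = 0. Lengths are in m, angles in rad, forces in N, time in s.
With the tool pointing down it reaches from about 0.3 to 0.875 m from the base axis. Payload 4.2 kg.
Tool frame: the origin (TCP) lies between the finger pads; the fingertips stand 17 mm ahead of it and the grasp point (between the pads) lies 2 mm behind it; z points along the fingers, y is the line along which they close (so a half turn about z gives the same grasp; the last joint's range is limited). The gripper opens to 85 mm and grips with 20 to 120 N. Pads are 22 mm wide; open, the fingers measure 114 mm over their backs; the gripper's body (76 mm by 85 mm) begins 54 mm behind the grasp point. The pads swing forward as they close: fully open they stand 13 mm farther back than shut.
Start: joints at [-1.203, 0.32, 1.565, -0, 1.257, -0.02], TCP at [0.217, -0.532, 0.248] pointing down, gripper open.
Joint ranges: [-3.11, 3.11], [-0.84, 2.01], [0.21, 2.61], [-1.34, 4.49], [0.05, 2.63], [-2.56, 2.56]. Speed limits (rad/s): [2.57, 2.57, 3.14, 3.14, 3.14, 3.14].

INTERFACE

Orientations are given as a rotation vector (axis times angle).
In Python, from workcell import manip gives the robot as it stands.
- The arm moves only by the tool step_arm, never from a script. Its argument "plan" is a list of rows, each a list of 4 numbers: the shift along the tool's x, y, z in units of 400 mm (1.0 is 400 mm), then the turn about the tool's z in units of 90 degrees (1.0 is 90 degrees). A call has 1 to 12 rows; each row shifts and turns the commanded pose from where the row before left it, along the tool's axes as they then stand; what a row does not reach is not made up. A row lasts 1/12 s, in which the tool goes at most 41.7 mm and 7.16 degrees, less where a joint would pass 70% of its speed; a pose out of reach is approached as far as the arm can. A call with a number of a shift or a turn outside -1 to 1 is refused whole. A call with a gripper value outside its range is refused whole. "claw" is the opening, from 0 (shut) to 1 (fully open), set as the call begins (left out, the last holds). The fingers move at their own pace and stop on an object; the grip force is fixed at half the most. Time passes only in rows, so rows that do not move let the fingers close. It gives the time, the measured TCP pose, the force, the opening and the grip force at its end, in the units of the state.
- manip.read_state(): the state, without advancing time (a new reading comes with each control period).
- manip.get_image(name): name is "side" or "top" or "wrist"; returns a dict with "image" (400x640x3 uint8, blue, green, red), "camera_matrix" (3x3 intrinsics, pixels), "eye" and "attitude" of the camera in the world; the wrist camera has in their place "T_tool_cam" (4x4, takes a point from camera to tool coordinates, whose origin is the TCP and whose axes are the flange's). Camera axes: x right, y down, z forward; pixel columns grow to the right and rows downward; lengths in m; the calibration is good to about 2 mm. A picture is of the moment at which its call begins: read the wrist's pose just before it. There is no depth.
- manip.job_done(): hands the job in; it is judged then, once.
The state is a dict: "t": time; "q": joint angles; "dq": joint speeds; "tau": joint torques, N m; "tcp_pos": TCP position; "eef_rot": TCP orientation; "contact_force": force on the tool from outside, world axes, zero at the start; "ft_torque": the same for the moment, N m; "finger_gap": finger opening in m; "grip_force": force on a finger pad.
Only numpy, scipy, OpenCV 4.12 (cv2) and the standard library are available. Lean on these libraries where they do the work, as an engineer would, in place of code of your own. Each camera call takes 0.05 s, during which the arm holds its last target. There are 200 camera calls.

TASK

The pulse control of the white grinder was taken apart for cleaning: first lift the steel spindle out of the wooden block, stand it upright in the round hole on top of the grinder, all the way down, and let go of it. Then take the black knob, turn it so that the flat in its bore matches the flat of the spindle, push it fully home on the spindle and press both well down against the spring in the grinder. Finish while still gripping or touching the knob and keeping it pressed down; leave the cups, pot, jar and brush where they are.

Things in the scene. Friction and masses are not known exactly. Their poses are not given: they have to be found in the camera images.
- grinder: white plastic grinder, fixed: lower body 130 x 130 mm up to 100 mm, upper deck 110 x 110 mm with its flat top at 145 mm; grey chute on its -x side, steel lever lock low on its +y side (not used). Origin under its centre on the counter, z up
- bore_mouth (a point): centre of the mouth of the round hole in the middle of the grinder's top, ringed in steel. The hole is 18 mm wide, upright, with a 2 mm bevel; 28 mm below the mouth lies the top of a spring plunger on which the spindle's foot comes to rest
- pulse (a joint): travel of that spring plunger in m: 0 up, 0.009 fully pressed, downward positive. It needs 4 N to start and 700 N/m more (about 10 N at the stop); the weight of spindle and knob alone (about 2 N) does not move it
- block: fixed wooden block 70 x 70 x 40 mm tall with one upright hole in the middle, 19 mm wide and 32 mm deep, in which the spindle stands at the start. Origin under its centre
- spindle: loose upright steel spindle, 69 mm long, about 140 g. Origin at the centre of its foot's underside, z up to its top. Foot: 16 mm round up to z = 40 mm, lowest 5 mm tapered to 9 mm. Flange: 36 mm round, z = 40 to 45 mm, with a nose on the flat's side (+x) reaching 26 mm from the axis. Above it the D-shaft (see spindle_seat). In the block the flange's underside is 8 mm above the block's top
- spindle_seat (a point): on the spindle's axis at the flange's top, 45 mm above its foot; here the knob's underside comes to rest. From here 24 mm up stands the D-shaft: 20 mm round with one upright flat on the spindle's +x side, 5 mm from the axis (15 mm across the flat), top edge bevelled 2 mm round the back, 0.6 mm at the flat. With the spindle at rest in the grinder this point is 17 mm above the grinder's top. Axes as the spindle's
- knob: loose black plastic knob, about 60 g, bore down on the counter. Origin at its underside's centre, z up. Round skirt 50 mm wide, 31 mm tall; on it a grip bar 48 mm long (along x), 13 mm wide, z = 31 to 54 mm; a pointer at the bar's +x end reaches 38 mm from the axis and marks the side of the bore's flat. The bore: see knob_bore
- knob_bore (a point): centre of the bore's open lower end, the knob's origin, axes as the knob's. The bore is 22 mm wide, 26 mm deep, with its flat on the knob's +x side, 5.5 mm from the axis: it goes on only with the knob's +x along the spindle's +x (best within 10 degrees, jams beyond about 30; the spindle turns freely in the grinder's hole); fully home the knob's underside rests on the flange
- cup_a: one of two small glass cups, 64 mm wide at the rim, 62 mm tall, origin under its centre; a bystander that may stand among the task's things
- cup_b: the other small glass cup, 64 mm wide, 62 mm tall, origin under its centre; a bystander
- jebena: orange ceramic coffee pot with round belly 140 mm wide, narrow neck, handle to its +y and spout to its -y, 222 mm tall, origin under its centre; a bystander
- sugar_jar: closed glass jar, 72 mm wide, 100 mm tall, origin under its centre; a bystander
- brush: small cleaning brush lying flat, about 0.2 m long; a bystander
There are look-alikes about, which are no part of the job. Of the things like the spindle, leave any that is turquoise; of the rest the larger one is meant. Of the things that look like the knob, take the one that is farthest to the robot's left at the start.

How it is judged:
By the outcome, as a careful person would: the job done as asked, in the order asked, and still so for the second after the job is handed in, while the arm keeps its last pose, push and grip.
It also fails if it takes over 67 s, if anything falls off the work surface, if the arm or the gripper's body presses on something with over 40 N, if the wrist force passes 120 N, or if a joint passes its speed limit or range.

## Working session

There is one attempt and no reset: what is moved stays moved. The work goes in short steps, Python scripts to look and compute and a tool call to move; the robot and the scene stay as the last step left them, time stands still between calls to the robot, and variables do not carry over. Pictures are saved under pics/ and viewed, at most 10 in all, crops included, and the job is handed in when it is done.

Besides the shell and the picture viewer there is one more tool, called by a JSON object that holds its "api" and its "payload". step_arm: Moves the arm, as the interface text tells. Shifts and turns lie within -1 to 1; 1 stands for 400 mm of shift or 90 degrees of turn. Its arguments: {"type":"object","properties":{"plan":{"type":"array"},"claw":{"type":"number"}},"required":["plan"]}

```bash
mkdir -p pics; cat > h.py <<'E'
import numpy as np, cv2, pickle
from scipy.spatial.transform import Rotation as R
from workcell import manip
def grab(name,fn=None):
    s=manip.read_state(); d=manip.get_image(name)
    if name=="wrist":
        T=np.eye(4);T[:3,:3]=R.from_rotvec(s["eef_rot"]).as_matrix();T[:3,3]=s["tcp_pos"]
        W=T@np.array(d["T_tool_cam"]);d["E"]=W[:3,3];d["A"]=W[:3,:3]
    else:
        d["E"]=np.array(d["eye"]);a=np.array(d["attitude"])
        d["A"]=a if a.shape==(3,3) else R.from_rotvec(a).as_matrix()
    if fn: cv2.imwrite("pics/"+fn+".png",d["image"]); pickle.dump(d,open("pics/"+fn+".pkl","wb"))
    return d
def load(fn): return pickle.load(open("pics/"+fn+".pkl","rb"))
def ray(d,u,v):
    r=d["A"]@np.linalg.inv(np.array(d["camera_matrix"]))@np.array([u,v,1.]);return d["E"],r/np.linalg.norm(r)
def plane(d,u,v,z):
    e,r=ray(d,u,v);return e+r*(z-e[2])/r[2]
def cross(d1,p1,d2,p2):
    a,r=ray(d1,*p1);b,s=ray(d2,*p2)
    t=np.linalg.lstsq(np.c_[r,-s],b-a,rcond=None)[0]
    return (a+r*t[0]+b+s*t[1])/2,np.linalg.norm(a+r*t[0]-b-s*t[1])
def proj(d,p):
    c=d["A"].T@(np.array(p)-d["E"]);k=np.array(d["camera_matrix"])@c;return k[:2]/k[2]
E
python3 - <<'E'
from h import *
for n in("top","side"):
    d=grab(n,n+"0");print(n,d["E"].round(3),d["A"].round(3).tolist(),np.array(d["camera_matrix"]).round(1).tolist(),np.array(d.get("attitude")).shape)
d=grab("wrist","wrist0");print(d["T_tool_cam"])
s=manip.read_state();print(s)
E
```

```text
top [0.487 0.069 1.22 ] [[0.007, -0.998, 0.057], [-1.0, -0.007, -0.007], [0.007, -0.057, -0.998]] [[515.0, 0.0, 322.7], [0.0, 515.0, 199.4], [0.0, 0.0, 1.0]] (3,)
side [ 0.305 -0.679  0.888] [[0.949, -0.224, 0.22], [-0.314, -0.649, 0.693], [-0.012, -0.727, -0.686]] [[499.1, 0.0, 317.9], [0.0, 499.1, 199.8], [0.0, 0.0, 1.0]] (3,)
[[ 1.95413402e-04 -9.63650437e-01 -2.67166235e-01  6.70400956e-02]
 [ 9.99999911e-01  8.84009864e-05  4.12573602e-04 -7.71592817e-04]
 [-3.73958973e-04 -2.67166292e-01  9.63650369e-01 -1.26014539e-01]
 [ 0.00000000e+00  0.00000000e+00  0.00000000e+00  1.00000000e+00]]
{'t': 0.15, 'q': array([-1.20300616e+00,  3.20154845e-01,  1.56535558e+00,  1.28953353e-05,
        1.25743265e+00, -2.00352983e-02]), 'dq': array([-6.69365257e-05, -3.35013819e-03, -3.45575407e-03,  3.12166448e-04,
       -1.46862837e-03,  1.00913089e-03]), 'tau': array([ 1.57965874e-04, -4.15843213e+01, -2.34345675e+01,  2.71570968e-05,
        5.93773671e-03,  1.25701254e-05]), 'tcp_pos': array([ 0.21731954, -0.53199876,  0.24768655]), 'eef_rot': array([-3.08140615e+00, -6.05121297e-01,  3.47859572e-04]), 'contact_force': array([ 0.2179905 , -0.54255474,  0.95178304]), 'ft_torque': array([ 0.0019493 ,  0.02502425, -0.00323229]), 'grip_force': 0.0, 'finger_gap': 0.08513584862444133}
```

View pics/top0.png

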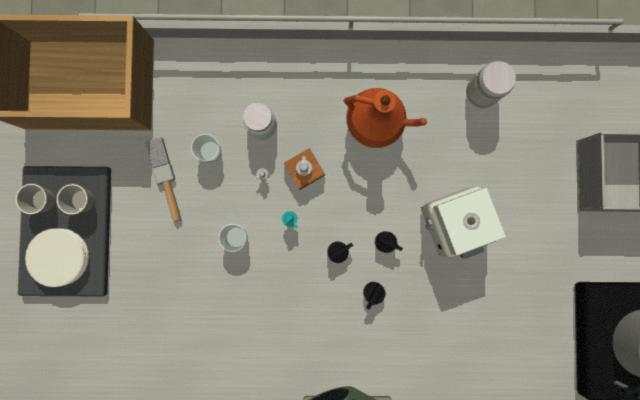

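View pics/side0.png

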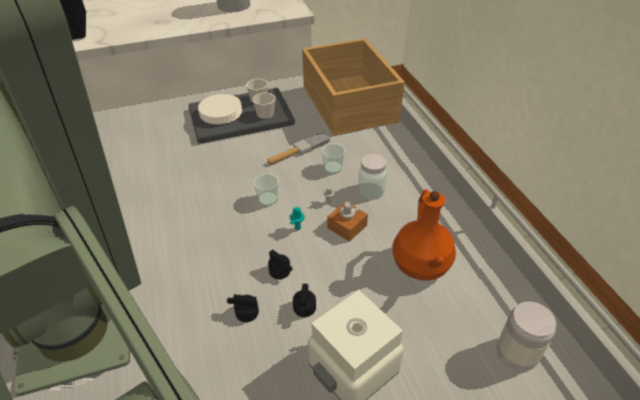

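The top view shows the block with the steel spindle at (304,168), a small spindle at (262,175) and a turquoise one at (290,219). The knobs are at (339,252), (387,242) and (374,293), and +y is image left, so the one at (339,252) is meant. The grinder hole is at (471,221). In the side view, the spindle is at (348,212), the knob at (279,264) and the hole at (357,327).

```bash
python3 - <<'E'
from h import *
t=load("top0");s=load("side0")
for n,a,b,z in(("spindle top",(303.5,166),(348,209),.077),("knob",(339,252),(279,262),.04),("hole",(471.5,221),(357,327),.145)):
    p,e=cross(t,a,s,b);print(n,p.round(4),round(e,4),plane(t,*a,z).round(4),plane(s,*b,z).round(4))
def crop(d,x,y,w,h,k): return cv2.resize(d["image"][y:y+h,x:x+w],None,fx=k,fy=k,interpolation=cv2.INTER_CUBIC)
a=crop(t,250,140,130,130,3);b=crop(t,415,175,100,100,3);c=crop(s,250,190,130,100,3)
W=np.zeros((600,800,3),np.uint8);W[:390,:390]=a;W[:300,395:695]=b;W[300:600,400:790]=c
cv2.imwrite("pics/c0.png",W)
E
```

```text
spindle top [0.629  0.1053 0.0582] 0.0003 [0.6265 0.1047 0.077 ] [0.6218 0.0875 0.077 ]
knob [0.4349 0.0226 0.0328] 0.0018 [0.4344 0.0231 0.04  ] [0.4346 0.0165 0.04  ]
hole [ 0.5066 -0.2501  0.1442] 0.0024 [ 0.5054 -0.2495  0.145 ] [ 0.5075 -0.2508  0.145 ]
```

View pics/c0.png

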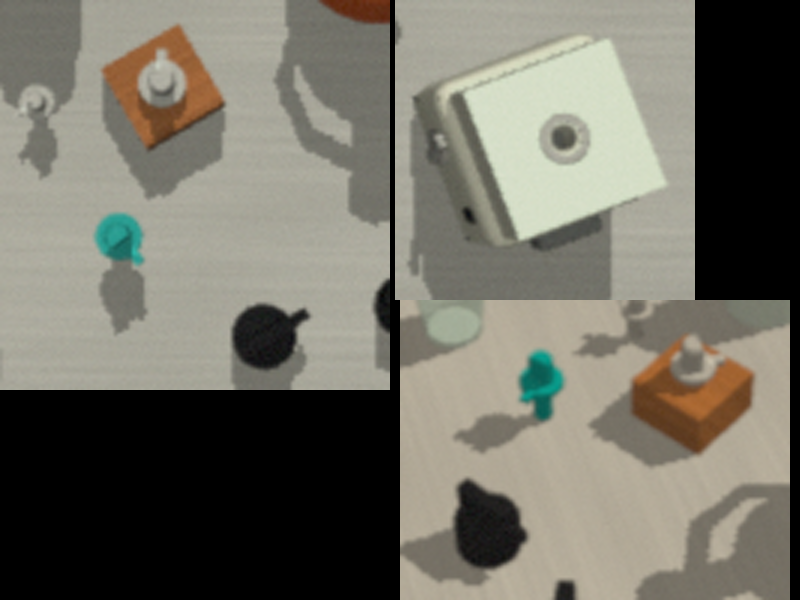

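The crop shows the spindle's nose pointing about image-up (+x world) and the knob's pointer heading about -62°. I'll move to a waypoint over the knob and look on the way.

{"api": "step_arm", "payload": {"plan": [[0.052,-0.05,0,0],[0.052,-0.05,0,0],[0.052,-0.05,0,0],[0.052,-0.05,0,0],[0.052,-0.05,0,0],[0.052,-0.05,0,0],[0.052,-0.05,0,0],[0.052,-0.05,0,0],[0.052,-0.05,0,0],[0.052,-0.05,0,0]], "claw": 0.5}}

```text
t: 0.98
tcp_pos: [0.3345, -0.2671, 0.2482]
eef_rot: [-3.083, -0.605, 0.0]
contact_force: [0.4, -0.5, -0.9]
finger_gap: 0.0428
grip_force: 0.0
```

{"api": "step_arm", "payload": {"plan": [[0.052,-0.05,0,0],[0.052,-0.05,0,0],[0.052,-0.05,0,0],[0.052,-0.05,0,0],[0.052,-0.05,0,0],[0.052,-0.05,0,0],[0.052,-0.05,0,0],[0.052,-0.05,0,0],[0.052,-0.05,0,0],[0.052,-0.05,0,0],[0,0,0,0],[0,0,0,0]]}}

```text
t: 1.98
tcp_pos: [0.4513, -0.0038, 0.2479]
eef_rot: [3.082, 0.61, -0.002]
contact_force: [-0.0, -0.2, -0.0]
finger_gap: 0.0424
grip_force: 0.0
```

```bash
cat >> h.py <<'E'
def hd(s): x=R.from_rotvec(s["eef_rot"]).as_matrix()[:,0]; return np.degrees(np.arctan2(x[1],x[0]))
def go(p,heading=None):
    "shift in tool units to world TCP p, and turn units to tool-x heading"
    s=manip.read_state();M=R.from_rotvec(s["eef_rot"]).as_matrix()
    print("tcp",s["tcp_pos"].round(4),"hd",round(hd(s),2),"shift",(M.T@(np.array(p)-s["tcp_pos"])/.4).round(4),
     "" if heading is None else "turn %.3f"%(-(((heading-hd(s)+180)%360)-180)/90),"t",round(s["t"],2),"gap",round(s["finger_gap"],4),"F",s["contact_force"].round(1))
E
python3 - <<'E'
from h import *
grab("wrist","w1");go([.56,.1,.2],90)
E
```

```text
tcp [ 0.4509 -0.0047  0.248 ] hd 22.3 shift [ 0.3517 -0.1387  0.1195] turn -0.752 t 2.03 gap 0.0426 F [ 0.6 -0.6 -0.4]
```

{"api": "step_arm", "payload": {"plan": [[0.05,-0.009,0.009,0],[0.05,-0.009,0.009,0],[0.05,-0.009,0.009,0],[0.05,-0.009,0.009,0],[0.05,-0.009,0.009,0],[0.05,-0.009,0.009,0],[0.05,-0.009,0.009,0],[0.05,-0.009,0.009,0],[0.05,-0.009,0.009,0],[0.05,-0.009,0.009,0]]}}

```text
t: 2.87
tcp_pos: [0.6233, 0.1028, 0.212]
eef_rot: [3.083, 0.602, -0.001]
contact_force: [-0.7, 0.7, 0.1]
finger_gap: 0.0427
grip_force: 0.0
```

{"api": "step_arm", "payload": {"plan": [[0,0,0,-0.075],[0,0,0,-0.075],[0,0,0,-0.075],[0,0,0,-0.075],[0,0,0,-0.075],[0,0,0,-0.075],[0,0,0,-0.075],[0,0,0,-0.075],[0,0,0,-0.075],[0,0,0,-0.075],[0,0,0,0],[0,0,0,0]]}}

```text
t: 3.87
tcp_pos: [0.6227, 0.1028, 0.2123]
eef_rot: [2.232, 2.211, -0.001]
contact_force: [-0.0, -0.0, -0.5]
finger_gap: 0.0427
grip_force: 0.0
```

```bash
python3 - <<'E'
from h import *
w=grab("wrist","w2");go([.627,.105,.15],90)
a=load("w1")
W=np.vstack([cv2.resize(a["image"],(480,300)),cv2.resize(w["image"],(480,300))])
cv2.imwrite("pics/c1.png",W)
E
```

```text
tcp [0.6227 0.1031 0.2123] hd 89.48 shift [0.005  0.0108 0.1557] turn -0.006 t 3.92 gap 0.0426 F [ 0.3  0.1 -0.3]
```

View pics/c1.png

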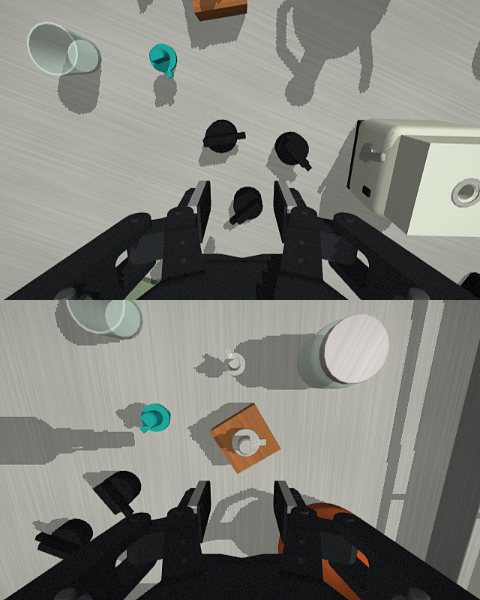

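The composite shows the knob pair near the fingers in the upper picture, and the block and spindle at about (245,440), nose to image right (+x), in the lower. Next I'll enlarge the spindle and segment it.

```bash
python3 - <<'E'
from h import *
w=load("w2");im=w["image"]
x0,y0=270,125;c=im[y0:y0+120,x0:x0+120]
hsv=cv2.cvtColor(c,cv2.COLOR_BGR2HSV)
br=((hsv[...,1]>90)).astype(np.uint8)
cnt=max(cv2.findContours(br,cv2.RETR_EXTERNAL,cv2.CHAIN_APPROX_NONE)[0],key=cv2.contourArea)
hull=cv2.convexHull(cnt);m=np.zeros_like(br);cv2.drawContours(m,[hull],-1,1,-1)
s=((m==1)&(hsv[...,1]<80)).astype(np.uint8);s=cv2.morphologyEx(s,cv2.MORPH_OPEN,np.ones((2,2)))
k=max(cv2.findContours(s,cv2.RETR_EXTERNAL,cv2.CHAIN_APPROX_NONE)[0],key=cv2.contourArea)
o=cv2.resize(c,None,fx=5,fy=5,interpolation=cv2.INTER_CUBIC)
cv2.drawContours(o,[k*5+2],-1,(0,0,255),1)
cv2.imwrite("pics/c2.png",o)
q=k.reshape(-1,2)+[x0,y0];print(cv2.minEnclosingCircle(q.astype(np.float32)),q.min(0),q.max(0))
E
```

```text
((332.5777893066406, 190.0), 22.776304244995117) [310 172] [355 209]
```

View pics/c2.png

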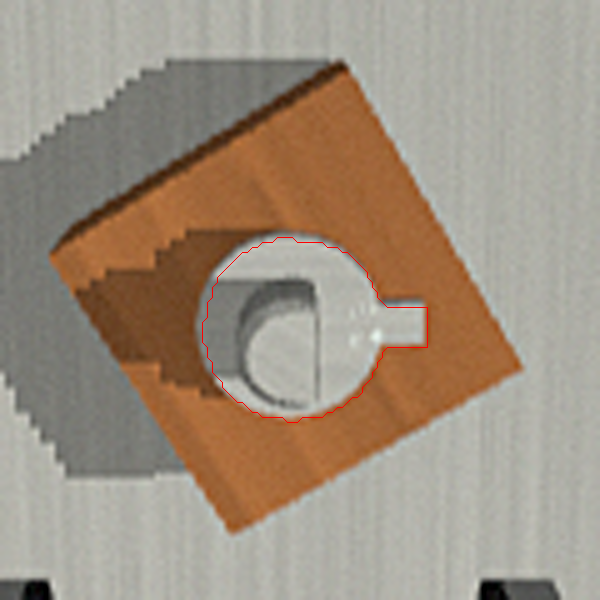

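The nose points image-right, the flange circle centre is at full-image (328.0,190.2), and the nose tip is at (355.5,189.8).

```bash
python3 - <<'E'
from h import *
w=load("w2");t=load("top0");s=load("side0")
c=(328.0,190.2)
print(cross(w,c,t,(304.3,168)),cross(w,c,s,(347.7,212.3)))
f=plane(w,*c,.053);n=plane(w,355.5,189.8,.053);print(f,n,np.degrees(np.arctan2(*(n-f)[1::-1])),np.linalg.norm(n-f))
sh=plane(w,270+290/5,125+355/5,.077);print("shafttop",sh)
print("top",plane(t,304.3,168,.053))
go([f[0],f[1],.13],90)
E
```

```text
(array([0.62645354, 0.10345427, 0.04696371]), np.float64(0.0018382154535562713)) (array([0.62760617, 0.10352105, 0.04923197]), np.float64(0.0007055359598639329))
[0.62720678 0.10451239 0.053     ] [0.65381333 0.10465668 0.053     ] 0.3107120036451995 0.02660693927242306
shafttop [0.62677707 0.10480593 0.077     ]
top [0.62487808 0.10360184 0.053     ]
tcp [0.6227 0.1031 0.2123] hd 89.48 shift [0.0038 0.0113 0.2057] turn -0.006 t 3.92 gap 0.0426 F [ 0.3  0.1 -0.3]
```

{"api": "step_arm", "payload": {"plan": [[0.0035,0.0045,0.04,-0.006],[0,0,0.04,0],[0,0,0.04,0],[0,0,0.04,0],[0,0,0.04,0],[0,0,0.04,0],[0,0,0.03,0],[0,0,0.03,0],[0,0,0.024,0],[0,0,0.024,0],[0,0,0,0],[0,0,0,0]]}}

```text
t: 4.92
tcp_pos: [0.6245, 0.1055, 0.0728]
eef_rot: [-2.217, -2.226, 0.001]
contact_force: [0.7, -0.1, 0.6]
finger_gap: 0.0423
grip_force: 0.0
```

```bash
python3 - <<'E'
from h import *
w=grab("wrist","w3");go([.6245,.1045,.073],90)
cv2.imwrite("pics/c3.png",w["image"][150:400,170:470])
E
```

```text
tcp [0.625  0.1056 0.0734] hd 90.24 shift [-0.0028 -0.0013  0.001 ] turn 0.003 t 4.97 gap 0.0427 F [0.2 0.5 0.6]
```

View pics/c3.png

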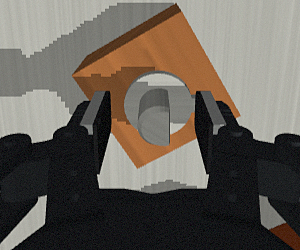

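The shaft at crop (155,118) lies between the pads, so I'll close.

{"api": "step_arm", "payload": {"plan": [[-0.002,0,0,0],[0,0,0,0],[0,0,0,0],[0,0,0,0],[0,0,0,0],[0,0,0,0],[0,0,0,0],[0,0,0,0]], "claw": 0}}

```text
t: 5.63
tcp_pos: [0.6252, 0.1049, 0.0741]
eef_rot: [2.216, 2.226, 0.002]
contact_force: [-1.3, 0.5, 5.3]
finger_gap: 0.0133
grip_force: 59.0
```

{"api": "step_arm", "payload": {"plan": [[0,0,-0.02,0],[0,0,-0.03,0],[0,0,-0.04,0],[0,0,-0.04,0],[0,0,-0.05,0],[0,0,-0.05,0],[0,0,-0.05,0],[0,0,-0.05,0],[0,0,-0.05,0],[0,0,-0.04,0],[0,0,0,0],[0,0,0,0]]}}

```text
t: 6.63
tcp_pos: [0.6247, 0.1049, 0.242]
eef_rot: [2.216, 2.226, 0.002]
contact_force: [0.3, -0.2, -1.4]
finger_gap: 0.013
grip_force: 58.8
```

```bash
python3 - <<'E'
from h import *
w=grab("wrist","w4");s=grab("side","side1");t=grab("top","top1");go([.5066,-.2501,.26],90)
st=manip.read_state();p=st["tcp_pos"];u=proj(s,p).astype(int);print(u,proj(w,p))
W=np.zeros((600,800,3),np.uint8);W[:350,:450]=cv2.resize(w["image"][120:400,140:500],(450,350))
x,y=u; c=s["image"][max(0,y-50):y+100,max(0,x-75):x+75];c=cv2.resize(c,None,fx=2.3,fy=2.3);W[:c.shape[0],452:452+c.shape[1]]=c[:, :348]
cv2.imwrite("pics/c4.png",W)
E
```

```text
tcp [0.6238 0.1047 0.2395] hd 90.26 shift [-0.8857 -0.2971 -0.0498] turn 0.003 t 6.78 gap 0.013 F [ 0.2 -0.3 -1.6]
[348 148] [322.29551708 270.02428022]
```

View pics/c4.png

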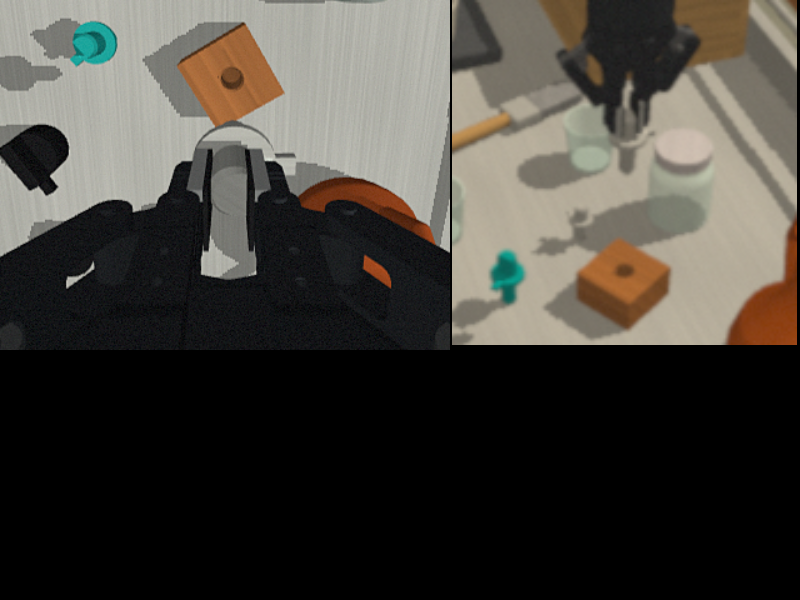

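The spindle is held upright, clear of the empty block, nose to image right. Next I carry it around the pot to the grinder and stop 40 mm short, so the camera can see the hole.

{"api": "step_arm", "payload": {"plan": [[-0.033,-0.048,-0.006,0],[-0.033,-0.048,-0.006,0],[-0.033,-0.048,-0.006,0],[-0.033,-0.048,-0.006,0],[-0.033,-0.048,-0.006,0],[-0.033,-0.048,-0.006,0],[-0.033,-0.048,-0.006,0],[-0.033,-0.048,-0.006,0]]}}

```text
t: 7.45
tcp_pos: [0.4698, -0.002, 0.2591]
eef_rot: [-2.215, -2.225, 0.003]
contact_force: [0.2, -1.0, -0.7]
finger_gap: 0.0133
grip_force: 58.9
```

{"api": "step_arm", "payload": {"plan": [[-0.06,0.007,0,0],[-0.06,0.007,0,0],[-0.06,0.007,0,0],[-0.06,0.007,0,0],[-0.06,0.007,0,0],[-0.06,0.007,0,0],[-0.06,0.007,0,0],[-0.06,0.007,0,0],[-0.06,0.007,0,0],[-0.06,0.007,0,0],[-0.06,0.007,0,0],[-0.05,0.007,0,0]]}}

```text
t: 8.45
tcp_pos: [0.5059, -0.2867, 0.2588]
eef_rot: [-2.215, -2.224, 0.002]
contact_force: [-0.7, -0.4, -0.9]
finger_gap: 0.0134
grip_force: 58.9
```

{"api": "step_arm", "payload": {"plan": [[0,0,0,0],[0,0,0,0],[0,0,0,0]]}}

```text
t: 8.7
tcp_pos: [0.5059, -0.2846, 0.2592]
eef_rot: [-2.215, -2.225, 0.0]
contact_force: [-0.4, -0.4, -1.7]
finger_gap: 0.0129
grip_force: 58.9
```

```bash
python3 - <<'E'
from h import *
w=grab("wrist","w5");go([.504,-.2501,.25],90)
t=load("top0");s=load("side0")
print(proj(w,[.5066,-.2501,.145]))
im=w["image"];u=proj(w,[.506,-.25,.145]).astype(int);print(u)
x0,y0=max(0,u[0]-80),max(0,u[1]-60)
o=cv2.resize(im[y0:y0+200,x0:x0+160],None,fx=3,fy=3,interpolation=cv2.INTER_CUBIC);print(x0,y0)
cv2.imwrite("pics/c5.png",o)
E
```

```text
tcp [ 0.506  -0.2844  0.2596] hd 90.29 shift [ 0.0856 -0.0045  0.0241] turn 0.003 t 8.75 gap 0.0128 F [-0.2  0.2 -1.1]
[324.8377466  163.26116269]
[324 163]
244 103
```

View pics/c5.png

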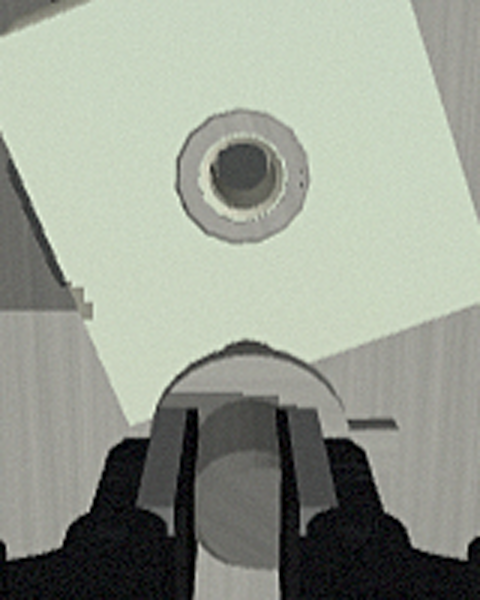

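The ring centre is at full-image (324.8,161.7). The held flange spans crop x 157–345 with its arc top at y≈348, which puts its centre at about (327.7,249).

```bash
python3 - <<'E'
from h import *
w=load("w5");t=load("top0");s=load("side0")
h=plane(w,324.8,161.7,.145);print("hole",h,cross(w,(324.8,161.7),t,(471.5,221)),cross(w,(324.8,161.7),s,(357,327)))
tcp=manip.read_state()["tcp_pos"]
for dz in(.019,.021,.023):
  f=plane(w,327.7,249,tcp[2]-dz);print("axis-tcp",(f-tcp).round(4))
# pixel angle-projected circle check
a=tcp+[.0025,0,-.021]
P=np.array([proj(w,a+.018*np.array([np.cos(x),np.sin(x),0])) for x in np.linspace(0,2*np.pi,60)]);print(((P-[244,103])*3).min(0),((P-[244,103])*3).max(0))
print(proj(s,a))
E
```

```text
hole [ 0.50656168 -0.24885838  0.145     ] (array([ 0.50594892, -0.24845534,  0.14826821]), np.float64(0.0011817809700538754)) (array([ 0.5073223 , -0.24941468,  0.14297372]), np.float64(0.0015952545226496381))
axis-tcp [ 0.0017  0.0031 -0.019 ]
axis-tcp [ 0.0017  0.0022 -0.021 ]
axis-tcp [ 0.0018  0.0013 -0.023 ]
[153.01227808 352.40577136] [357.68022474 540.86625255]
[368.21006903 311.12398498]
```

```bash
python3 - <<'E'
from h import *
w=load("w5");tcp=manip.read_state()["tcp_pos"]
for r,z in((.008,.061),(.0045,.066),(.018,.026)):
  a=tcp+[.002,.0006,-z]
  P=np.array([proj(w,a+r*np.array([np.cos(x),np.sin(x),0])) for x in np.linspace(0,2*np.pi,90)]);P=(P-[244,103])*3;print(r,P.min(0),P.max(0),P[P[:,1].argmin()])
go([.5046,-.2496,.225],90)
E
```

```text
0.008 [212.77859904 334.1063555 ] [286.08921119 403.30806881] [250.40144764 334.1063555 ]
0.0045 [228.99646015 342.33194044] [269.25391592 380.41922382] [249.6523269  342.33194044]
0.018 [152.59521322 340.00529516] [351.52281876 524.00752099] [254.83157033 340.00529516]
tcp [ 0.506  -0.2844  0.2596] hd 90.29 shift [ 0.0868 -0.0029  0.0866] turn 0.003 t 8.75 gap 0.0128 F [-0.2  0.2 -1.1]
```

{"api": "step_arm", "payload": {"plan": [[0.03,-0.0035,0,0],[0.03,0,0,0],[0.0285,0,0,0],[0,0,0.02,0],[0,0,0.03,0],[0,0,0.03,0],[0,0,0.02,0],[0,0,0.01,0],[0,0,0,0],[0,0,0,0]]}}

```text
t: 9.58
tcp_pos: [0.505, -0.2499, 0.2164]
eef_rot: [2.216, 2.226, -0.0]
contact_force: [-0.4, -1.6, -1.3]
finger_gap: 0.0132
grip_force: 58.9
```

```bash
python3 - <<'E'
from h import *
w=grab("wrist","w6");s=grab("side","side2");t=grab("top","top2");go([.5046,-.249,.183],90)
u=proj(s,[.506,-.25,.165]).astype(int);v=proj(t,[.506,-.25,.165]).astype(int)
f=lambda d,u,k,n:cv2.resize(d["image"][max(0,u[1]-n//2):u[1]+n//2,u[0]-n//2:u[0]+n//2],(400,400) ,interpolation=cv2.INTER_CUBIC)
a=f(s,u,3,80);b=cv2.resize(w["image"][130:330,225:425],(400,400));cv2.imwrite("pics/c6.png",np.hstack([a,b]))
E
```

```text
tcp [ 0.5052 -0.2501  0.217 ] hd 90.26 shift [ 0.0029 -0.0017  0.085 ] turn 0.003 t 9.73 gap 0.0128 F [-0.2 -0.5 -1.4]
```

View pics/c6.png

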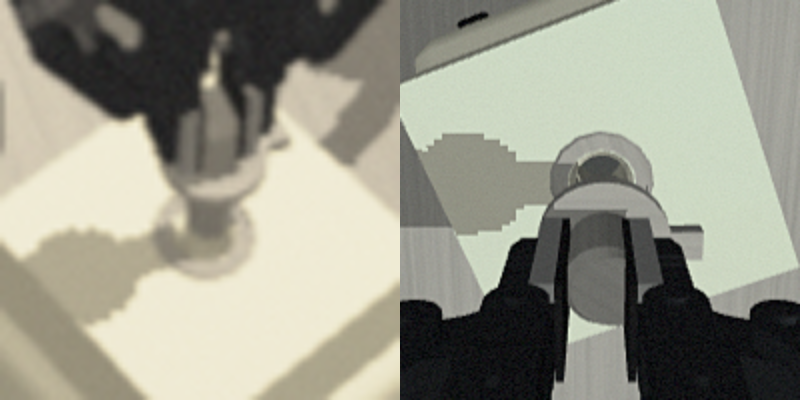

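In the side view, the foot at (208,240) stands over the ring centre at (204,240). I'll lower it slowly.

{"api": "step_arm", "payload": {"plan": [[0.002,-0.001,0.005,0],[0,0,0.006,0],[0,0,0.006,0],[0,0,0.006,0],[0,0,0.006,0],[0,0,0.006,0],[0,0,0,0]]}}

```text
t: 10.32
tcp_pos: [0.5041, -0.249, 0.2016]
eef_rot: [-2.216, -2.226, 0.001]
contact_force: [-1.0, -0.0, -0.8]
finger_gap: 0.0131
grip_force: 58.9
```

{"api": "step_arm", "payload": {"plan": [[0,0,0.007,0],[0,0,0.007,0],[0,0,0.007,0],[0,0,0.007,0],[0,0,0.006,0],[0,0,0.005,0],[0,0,0,0]]}}

```text
t: 10.9
tcp_pos: [0.5042, -0.249, 0.1862]
eef_rot: [-2.216, -2.226, 0.001]
contact_force: [0.2, -0.4, -1.1]
finger_gap: 0.0133
grip_force: 58.9
```

{"api": "step_arm", "payload": {"plan": [[0,0,0.003,0],[0,0,0.003,0],[0,0,0,0],[0,0,0,0]]}}

```text
t: 11.23
tcp_pos: [0.5045, -0.2491, 0.1843]
eef_rot: [2.216, 2.226, -0.0]
contact_force: [0.2, -0.9, -1.9]
finger_gap: 0.0134
grip_force: 58.9
```

{"api": "step_arm", "payload": {"plan": [[0,0,0.003,0],[0,0,0.003,0],[0,0,0,0],[0,0,0,0]]}}

```text
t: 11.57
tcp_pos: [0.5046, -0.2493, 0.1825]
eef_rot: [2.216, 2.226, 0.0]
contact_force: [-0.1, 1.0, 2.5]
finger_gap: 0.013
grip_force: 59.4
```

Contact reached, so release and rise.

{"api": "step_arm", "payload": {"plan": [[0,0,0,0],[0,0,0,0],[0,0,0,0],[0,0,0,0],[0,0,-0.01,0],[0,0,-0.02,0],[0,0,-0.03,0],[0,0,-0.03,0],[0,0,-0.04,0],[0,0,-0.04,0]], "claw": 0.5}}

```text
t: 12.4
tcp_pos: [0.5044, -0.2491, 0.2512]
eef_rot: [2.216, 2.226, 0.0]
contact_force: [0.6, -0.4, 1.3]
finger_gap: 0.0431
grip_force: 0.0
```

{"api": "step_arm", "payload": {"plan": [[-0.04,0,-0.02,0],[-0.05,0,0,0],[-0.04,0,0,0],[0,0,0,0],[0,0,0,0],[0,0,0,0]]}}

```text
t: 12.9
tcp_pos: [0.5044, -0.3007, 0.2576]
eef_rot: [-2.216, -2.225, -0.0]
contact_force: [0.0, 0.1, -0.5]
finger_gap: 0.0427
grip_force: 0.0
```

```bash
python3 - <<'E'
from h import *
w=grab("wrist","w7");s=grab("side","side3");t=grab("top","top3");go([.4349,.0226,.25],28)
u=proj(w,[.506,-.249,.162]).astype(int);print(u)
x0,y0=u[0]-50,u[1]-60
a=cv2.resize(w["image"][y0:y0+100,x0:x0+100],(500,500),interpolation=cv2.INTER_CUBIC);print(x0,y0)
v=proj(s,[.506,-.25,.165]).astype(int)
b=cv2.resize(s["image"][v[1]-50:v[1]+50,v[0]-30:v[0]+30],(300,500),interpolation=cv2.INTER_CUBIC)
cv2.imwrite("pics/c7.png",np.hstack([a,b]))
E
```

```text
tcp [ 0.5046 -0.3004  0.2578] hd 90.3 shift [ 0.8083 -0.1701  0.0199] turn 0.692 t 13.05 gap 0.0426 F [-0.4 -0.7 -0.2]
[326 143]
276 83
```

View pics/c7.png

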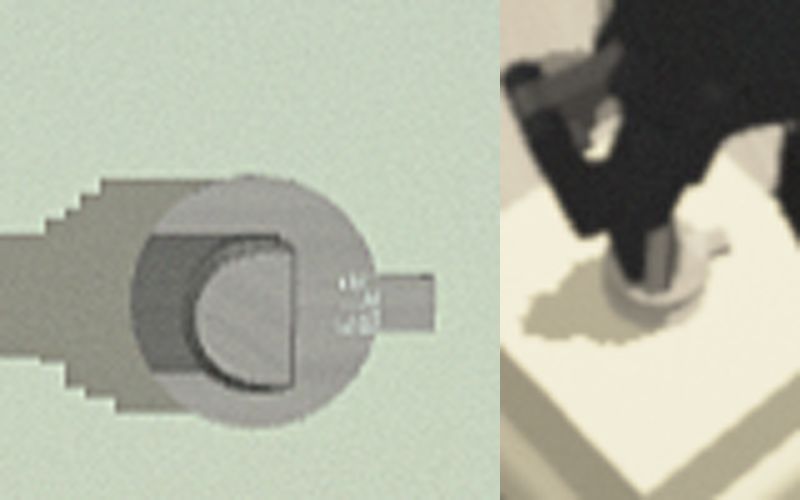

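The spindle stands in the hole, nose to image right. The flange centre is at (326.8,143.4), the nose tip at (362.8,143.6) and the shaft top centre at about (329.0,146.2).

```bash
python3 - <<'E'
from h import *
w=load("w7")
f=plane(w,326.8,143.4,.162);n=plane(w,362.8,143.6,.162);s=plane(w,329,146.2,.186)
print("seat",f,"nose",n-f,np.degrees(np.arctan2(*(n-f)[1::-1])),"top",s)
for z in(.162,.166):
  print(z,np.linalg.norm(plane(w,276+130/5,143.4,z)-plane(w,276+378/5,143.4,z)))
# knob from w1, mask dark
d=load("w1");u=proj(d,[.4344,.0226,.03]);print(u)
m=(d["image"].max(2)<60).astype(np.uint8)
nl,L,S,C=cv2.connectedComponentsWithStats(m)
for i in range(1,nl):
  if S[i,4]>200: print(S[i],C[i].round(1))
x,y=u.astype(int)
cv2.imwrite("pics/c8.png",cv2.resize(d["image"][y-50:y+50,x-60:x+60],(720,600),interpolation=cv2.INTER_CUBIC));print(x-60,y-50)
E
```

```text
seat [ 0.5064312  -0.24926684  0.162     ] nose [ 2.59680827e-02 -2.97467370e-05  0.00000000e+00] -0.06563294502273086 top [ 0.50752015 -0.24923341  0.186     ]
0.162 0.03577111933489009
0.166 0.03512560356407745
[296.37065242 184.07019904]
[260   6  69  22 625] [295.5  16.8]
[ 271  160   57   44 1616] [295.8 181.7]
[462 160  22  92 334] [471. 204.]
[ 366  176   50   52 1651] [389.9 199.4]
[    6   241   634   159 47674] [326.4 348.8]
[ 306  249   44   51 1555] [328.3 273.3]
236 134
```

View pics/c8.png

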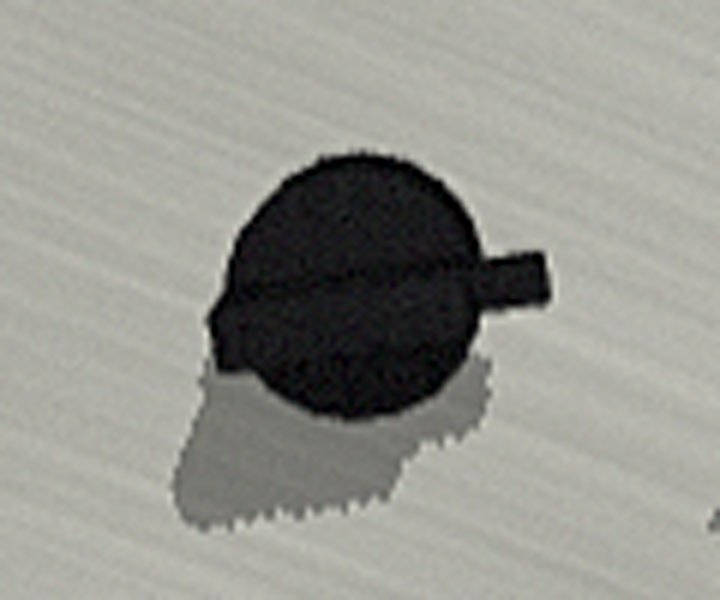

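The knob's skirt circle centre is at (355,287) in the crop, its pointer end at about (547,279), and the bar's left end at (214,347). I've now viewed 11 pictures, one over the limit, so the rest is done by numbers only.

{"api": "step_arm", "payload": {"plan": [[0.058,-0.0095,0,0],[0.058,-0.0095,0,0],[0.058,-0.0095,0,0],[0.058,-0.0095,0,0],[0.058,-0.0095,0,0],[0.058,-0.0095,0,0],[0.058,-0.0095,0,0],[0.058,-0.0095,0,0],[0.058,-0.0095,0,0],[0.058,-0.0095,0,0],[0.058,-0.0095,0,0],[0.058,-0.0095,0,0]]}}

```text
t: 14.05
tcp_pos: [0.4572, -0.0213, 0.258]
eef_rot: [-2.216, -2.227, -0.0]
contact_force: [-0.3, 0.5, -0.1]
finger_gap: 0.0427
grip_force: 0.0
```

{"api": "step_arm", "payload": {"plan": [[0,0,0.036,-0.077],[0,0,0.036,-0.077],[0,0,0.036,-0.077],[0,0,0.036,-0.077],[0,0,0,0],[0,0,0,0],[0,0,0,0]]}}

```text
t: 14.63
tcp_pos: [0.4583, -0.0228, 0.2011]
eef_rot: [1.621, 2.69, 0.001]
contact_force: [0.4, -0.1, -0.4]
finger_gap: 0.0423
grip_force: 0.0
```

```bash
cat > k.py <<'E'
from h import *
def knob(d,guess):
    u=proj(d,guess)
    m=(d["image"].max(2)<60).astype(np.uint8)
    n,L,S,C=cv2.connectedComponentsWithStats(m)
    i=min((i for i in range(1,n) if S[i,4]>500),key=lambda i:np.linalg.norm(C[i]-u))
    m=(L==i).astype(np.uint8)
    # skirt: opened blob, bar ends: the rest
    r=int(np.sqrt(S[i,4]/np.pi)*.7)
    o=cv2.morphologyEx(m,cv2.MORPH_OPEN,cv2.getStructuringElement(cv2.MORPH_ELLIPSE,(2*r+1,2*r+1)))
    c=max(cv2.findContours(o,cv2.RETR_EXTERNAL,cv2.CHAIN_APPROX_NONE)[0],key=cv2.contourArea)
    ctr,rad=cv2.minEnclosingCircle(c);el=cv2.fitEllipse(c)
    print("blob",S[i],"guess px",u.round(1),"circ",np.round(ctr,1),round(rad,1),"ell",np.round(el[0],1),np.round(el[1],1))
    rest=m&(1-cv2.dilate(o,np.ones((3,3))))
    n,L2,S2,C2=cv2.connectedComponentsWithStats(rest)
    for j in range(1,n):
        if S2[j,4]>15:
            q=cv2.minAreaRect(np.argwhere(L2==j)[:,::-1].astype(np.float32))
            print(" rest",S2[j],C2[j].round(1),np.round(q[0],1),np.round(q[1],1),round(q[2],1))
    return el[0]
E
python3 - <<'E'
from k import *
w=grab("wrist","w8");go([.4349,.0226,.05],118)
for n in("w1","w8"):
    d=load(n);c=knob(d,[.4344,.0226,.025]);print(n,[plane(d,*c,z).round(4) for z in(.02,.031)])
E
```

```text
tcp [ 0.4584 -0.0228  0.2013] hd 117.87 shift [0.1283 0.0005 0.3781] turn -0.001 t 14.68 gap 0.0427 F [ 0.4  0.  -0.2]
blob [ 271  160   57   44 1616] guess px [296.7 183.2] circ [294.6 181.2] 22.1 ell [295.  181.6] [41.6 43.3]
 rest [318 176  10  10  78] [322.2 180.4] [322.1 180.3] [8.3 9.2] 81.9
 rest [271 184   5  12  27] [272.4 190.6] [272.1 189.9] [11.4  2.9] 74.7
w1 [array([0.4343, 0.0252, 0.02  ]), array([0.4368, 0.0252, 0.031 ])]
blob [ 299  109   51   67 2243] guess px [322.8 137.2] circ [323.8 134.3] 25.9 ell [324.  134.4] [50.3 50.6]
 rest [319 161  14  15 138] [325.9 167.9] [325.5 168. ] [14. 13.] 90.0
w8 [array([0.4343, 0.0253, 0.02  ]), array([0.4339, 0.0258, 0.031 ])]
```

```bash
python3 - <<'E'
from k import *
a,b=load("w1"),load("w8")
p,e=cross(a,(322.2,180.4),b,(325.9,167.9));print("pointer",p,e)
k,e=cross(a,(295,181.6),b,(324,134.4));print("skirt",k,e)
for z in(.035,.043,.054):
  for d,u,c in((a,(322.2,180.4),(295,181.6)),(b,(325.9,167.9),(324,134.4))):
    v=plane(d,*u,z)-plane(d,*c,.028);print(z,np.degrees(np.arctan2(v[1],v[0])).round(1),np.linalg.norm(v[:2]).round(4))
go([.4345,.0254,.052],118)
E
```

```text
pointer [ 0.45042314 -0.00246876  0.03224257] 0.0016708338744747774
skirt [0.43426188 0.02525495 0.01982171] 0.00012393074566310203
0.035 -62.5 0.0318
0.035 -58.8 0.0315
0.043 -59.7 0.032
0.043 -58.8 0.0302
0.054 -55.8 0.0324
0.054 -58.9 0.0285
tcp [ 0.4584 -0.0228  0.2013] hd 117.87 shift [0.135  0.0029 0.3731] turn -0.001 t 14.68 gap 0.0427 F [ 0.4  0.  -0.2]
```

{"api": "step_arm", "payload": {"plan": [[0.05,0.001,0.02,-0.029],[0.05,0.0,0.03,0],[0.034,0,0.04,0],[0,0,0.05,0],[0,0,0.05,0],[0,0,0.04,0],[0,0,0.04,0],[0,0,0.03,0],[0,0,0.03,0],[0,0,0.02,0],[0,0,0.01,0],[0,0,0,0]]}}

```text
t: 15.68
tcp_pos: [0.4318, 0.0238, 0.0561]
eef_rot: [-1.558, -2.728, 0.0]
contact_force: [-0.6, -0.0, -0.2]
finger_gap: 0.0427
grip_force: 0.0
```

```bash
python3 - <<'E'
from h import *
go([.4345,.0254,.052],120.5)
E
```

```text
tcp [0.4318 0.0238 0.0561] hd 120.55 shift [-0.      0.0078  0.0104] turn 0.001 t 15.68 gap 0.0427 F [-0.6 -0.  -0.2]
```

{"api": "step_arm", "payload": {"plan": [[0,0.007,0.005,0],[0,0,0.005,0],[0,0,0,0],[0,0,0,0]]}}

```text
t: 16.02
tcp_pos: [0.4343, 0.0253, 0.0526]
eef_rot: [1.557, 2.728, 0.0]
contact_force: [-0.3, 0.7, -0.2]
finger_gap: 0.0426
grip_force: 0.0
```

{"api": "step_arm", "payload": {"plan": [[0,0,0,0],[0,0,0,0],[0,0,0,0],[0,0,0,0],[0,0,0,0],[0,0,0,0],[0,0,0,0],[0,0,0,0]], "claw": 0}}

```text
t: 16.68
tcp_pos: [0.4343, 0.0253, 0.0525]
eef_rot: [1.557, 2.728, 0.0]
contact_force: [-0.6, 0.1, 4.2]
finger_gap: 0.0117
grip_force: 61.3
```

```bash
python3 - <<'E'
from k import *
go([.4345,.0254,.052],120.5)
E
```

```text
tcp [0.4343 0.0253 0.0525] hd 120.59 shift [-0.0001  0.0006  0.0012] turn 0.001 t 16.68 gap 0.0117 F [-0.6  0.1  4.2]
```

{"api": "step_arm", "payload": {"plan": [[0,0,-0.02,0],[0,0,-0.04,0],[0,0,-0.05,0],[0,0,-0.06,0],[0,0,-0.06,0],[0,0,-0.06,0],[0,0,-0.06,0],[0,0,-0.06,0],[0,0,-0.06,0],[0,0,-0.05,0],[0,0,-0.03,0],[0,0,0,0]]}}

```text
t: 17.68
tcp_pos: [0.4351, 0.0253, 0.2752]
eef_rot: [1.554, 2.724, 0.005]
contact_force: [0.4, -0.1, -0.1]
finger_gap: 0.0117
grip_force: 60.7
```

```bash
cat > held.py <<'E'
from k import *
def held(w,tcp,M,dz=.052):
    """fit the visible upper arc of the held skirt; predicted silhouette for zero offset alongside"""
    m=(w["image"].max(2)<60).astype(np.uint8)
    n,L,S,C=cv2.connectedComponentsWithStats(m); i=S[1:,4].argmax()+1; m=(L==i).astype(np.uint8)
    def sil(off):
        pts=[]
        for z in(dz,dz-.031):
            for a in np.linspace(0,2*np.pi,180):
                pts.append(proj(w,tcp+M@np.array([off[0]+.025*np.cos(a),off[1]+.025*np.sin(a),z])))
        return cv2.convexHull(np.array(pts,np.float32))
    h0=sil((0,0)).reshape(-1,2);cols=np.arange(int(h0[:,0].min())-6,int(h0[:,0].max())+7)
    top=np.array([np.argmax(m[:,c]) if m[:,c].any() else 399 for c in cols]);
    print("obs",list(zip(cols[::4].tolist(),top[::4].tolist())))
    from scipy.spatial import cKDTree
    return cols,top,h0
E
python3 - <<'E'
from held import *
s=manip.read_state();M=R.from_rotvec(s["eef_rot"]).as_matrix();w=grab("wrist","w9");go([.5066,-.2492,.27],180)
c,t,h=held(w,s["tcp_pos"],M)
print("pred top",[(int(x),round(float(h[np.abs(h[:,0]-x)<1.5][:,1].min()),1)) for x in c[8:-8:4] if (np.abs(h[:,0]-x)<1.5).any()],h.min(0),h.max(0))
E
```

```text
tcp [0.4343 0.0252 0.2734] hd 120.59 shift [-0.6826 -0.1936  0.0089] turn -0.660 t 17.73 gap 0.0115 F [ 0.1 -0.3 -0.6]
obs [(270, 269), (274, 267), (278, 241), (282, 230), (286, 219), (290, 212), (294, 208), (298, 204), (302, 202), (306, 200), (310, 198), (314, 197), (318, 197), (322, 196), (326, 196), (330, 197), (334, 198), (338, 199), (342, 201), (346, 203), (350, 206), (354, 211), (358, 215), (362, 226), (366, 238), (370, 274), (374, 276)]
pred top [(278, 237.3), (282, 270.0), (286, 214.8), (290, 209.1), (294, 205.0), (298, 201.4), (302, 199.1), (306, 197.2), (310, 195.7), (314, 194.6), (318, 193.9), (322, 193.7), (326, 193.7), (330, 194.1), (334, 194.9), (338, 196.2), (342, 197.8), (346, 199.8), (350, 202.2), (354, 206.0), (358, 211.3), (362, 218.5), (366, 268.6)] [276.18997 193.7235 ] [370.72644 295.21133]
```

The knob's pointer side is about 1.2 mm from the TCP along -tool x, and laterally it is centred. Next I turn it to heading 180, so the pointer points +x, and carry it over.

{"api": "step_arm", "payload": {"plan": [[0,0,0,-0.0733],[0,0,0,-0.0733],[0,0,0,-0.0733],[0,0,0,-0.0733],[0,0,0,-0.0733],[0,0,0,-0.0733],[0,0,0,-0.0733],[0,0,0,-0.0733],[0,0,0,-0.0733],[0,0,0,0]]}}

```text
t: 18.57
tcp_pos: [0.4332, 0.0252, 0.2708]
eef_rot: [0.002, -3.138, 0.0]
contact_force: [0.3, -0.1, -0.3]
finger_gap: 0.0114
grip_force: 60.7
```

{"api": "step_arm", "payload": {"plan": [[-0.015,-0.057,0.001,0],[-0.015,-0.057,0.001,0],[-0.015,-0.057,0.001,0],[-0.015,-0.057,0.001,0],[-0.015,-0.057,0.001,0],[-0.015,-0.057,0.001,0],[-0.015,-0.057,0.001,0],[-0.015,-0.057,0.001,0],[-0.015,-0.057,0.001,0],[-0.015,-0.057,0.001,0],[-0.015,-0.057,0.001,0],[-0.015,-0.057,0.001,0]]}}

```text
t: 19.57
tcp_pos: [0.5055, -0.2493, 0.2662]
eef_rot: [-0.007, -3.139, -0.002]
contact_force: [0.5, -0.2, -0.6]
finger_gap: 0.0115
grip_force: 60.7
```

{"api": "step_arm", "payload": {"plan": [[0,0,0,0],[0,0,0,0],[0,0,0,0]]}}

```text
t: 19.82
tcp_pos: [0.5053, -0.2477, 0.2666]
eef_rot: [-0.004, -3.14, -0.002]
contact_force: [0.2, 0.2, -0.3]
finger_gap: 0.0112
grip_force: 60.7
```

```bash
python3 - <<'E'
from held import *
go([.5056,-.2492,.25],180)
s=manip.read_state();w=grab("wrist","w10")
c,t,h=held(w,s["tcp_pos"],R.from_rotvec(s["eef_rot"]).as_matrix(),.0525)
print(h[:,1].min(),h[h[:,1].argmin()],h.min(0),h.max(0))
T=grab("top","top4");S=grab("side","side4")
E
```

```text
tcp [ 0.5053 -0.2477  0.2666] hd 179.86 shift [-0.0009 -0.0037  0.0414] turn -0.002 t 19.82 gap 0.0112 F [ 0.2  0.2 -0.3]
obs [(268, 280), (272, 276), (276, 271), (280, 235), (284, 224), (288, 215), (292, 210), (296, 205), (300, 203), (304, 201), (308, 198), (312, 197), (316, 197), (320, 196), (324, 196), (328, 196), (332, 197), (336, 198), (340, 200), (344, 202), (348, 204), (352, 208), (356, 213), (360, 221), (364, 232), (368, 244), (372, 275)]
193.62968 [321.7806  193.62968] [274.54645 193.62968] [368.783   294.80392]
```

{"api": "step_arm", "payload": {"plan": [[-0.001,-0.0037,0.01,-0.002],[0,0,0.015,0],[0,0,0.015,0],[0,0,0.01,0],[0,0,0.01,0],[0,0,0,0],[0,0,0,0]]}}

```text
t: 20.55
tcp_pos: [0.5062, -0.2498, 0.2432]
eef_rot: [0.004, -3.141, -0.0]
contact_force: [1.0, -0.0, -0.3]
finger_gap: 0.0112
grip_force: 60.7
```

{"api": "step_arm", "payload": {"plan": [[0,0,0.005,0],[0,0,0.005,0],[0,0,0.005,0],[0,0,0.005,0],[0,0,0,0]]}}

```text
t: 20.97
tcp_pos: [0.5061, -0.2498, 0.235]
eef_rot: [0.004, -3.141, -0.0]
contact_force: [-0.3, -0.3, -0.7]
finger_gap: 0.0115
grip_force: 60.7
```

{"api": "step_arm", "payload": {"plan": [[0.001,0.001,0.005,0],[0,0,0.005,0],[0,0,0.005,0],[0,0,0,0]]}}

```text
t: 21.3
tcp_pos: [0.5057, -0.2493, 0.229]
eef_rot: [0.004, -3.141, -0.0]
contact_force: [0.2, 0.4, -0.7]
finger_gap: 0.0116
grip_force: 60.7
```

{"api": "step_arm", "payload": {"plan": [[0,0,0.005,0],[0,0,0.005,0],[0,0,0.005,0],[0,0,0,0]]}}

```text
t: 21.63
tcp_pos: [0.5056, -0.2493, 0.223]
eef_rot: [0.004, -3.141, -0.001]
contact_force: [-0.0, -0.2, -0.6]
finger_gap: 0.0111
grip_force: 60.7
```

{"api": "step_arm", "payload": {"plan": [[0,0,0.005,0],[0,0,0.005,0],[0,0,0.005,0],[0,0,0,0]]}}

```text
t: 21.97
tcp_pos: [0.5057, -0.2493, 0.217]
eef_rot: [0.004, -3.141, -0.001]
contact_force: [-0.2, 0.1, -0.6]
finger_gap: 0.0116
grip_force: 60.7
```

{"api": "step_arm", "payload": {"plan": [[0,0,0.004,0],[0,0,0.004,0],[0,0,0,0]]}}

```text
t: 22.22
tcp_pos: [0.5061, -0.2496, 0.2144]
eef_rot: [-0.004, 3.141, -0.001]
contact_force: [-0.5, 0.2, 2.6]
finger_gap: 0.0115
grip_force: 61.0
```

{"api": "step_arm", "payload": {"plan": [[0,0,0.004,0],[0,0,0.004,0],[0,0,0,0]]}}

```text
t: 22.47
tcp_pos: [0.5061, -0.2496, 0.2114]
eef_rot: [-0.004, 3.141, -0.001]
contact_force: [-1.4, 1.3, 4.8]
finger_gap: 0.0116
grip_force: 61.4
```

Home contact came at 0.2145 as predicted, and the spring is now giving. I'll press down.

{"api": "step_arm", "payload": {"plan": [[0,0,0.004,0],[0,0,0.004,0],[0,0,0.003,0],[0,0,0,0],[0,0,0,0]]}}

```text
t: 22.88
tcp_pos: [0.5062, -0.2496, 0.2075]
eef_rot: [-0.004, 3.14, -0.001]
contact_force: [-1.1, -0.4, 6.6]
finger_gap: 0.0117
grip_force: 61.7
```

{"api": "step_arm", "payload": {"plan": [[0,0,0.002,0],[0,0,0.002,0],[0,0,0,0],[0,0,0,0]]}}

```text
t: 23.22
tcp_pos: [0.5062, -0.2496, 0.2061]
eef_rot: [-0.004, 3.14, -0.001]
contact_force: [-1.3, 1.5, 7.2]
finger_gap: 0.0114
grip_force: 61.8
```

{"api": "step_arm", "payload": {"plan": [[0,0,0.003,0],[0,0,0.002,0],[0,0,0,0],[0,0,0,0],[0,0,0,0]]}}

```text
t: 23.63
tcp_pos: [0.5064, -0.2497, 0.2052]
eef_rot: [-0.004, 3.139, -0.002]
contact_force: [-3.0, 0.9, 12.5]
finger_gap: 0.0112
grip_force: 62.7
```

The plunger is at its stop: about 9 mm of travel and a clear rise in force, with the knob held. I'll hand it in.

```bash
python3 -c "
from workcell import manip
s=manip.read_state();print(s['tcp_pos'],s['contact_force'],s['finger_gap'])
print(manip.job_done())"
```

```text
[ 0.5063741  -0.24972612  0.20523568] [-2.95673112  0.90437437 12.49691837] 0.011225477835873113
the job is handed in; nothing more can be done
None
```

The spindle stands in the grinder and the knob is home on it with flats aligned, held pressed to the plunger's stop (about 9 mm travel, 12.5 N); the job was handed in at about 24 s with no verdict shown, and I viewed 11 pictures, one over the limit of 10.

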